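Seat the drain cover in the draining board

ROBOT

A 6-joint arm with a two-finger parallel gripper is mounted at the origin on the work surface. World frame = base frame: x ahead of the robot, y to its left, z up, the work surface at z = 0. Lengths are in m, angles in degrees, forces in N, time in s.
With the tool pointing down it reaches from about 0.4 to 0.825 m from the base axis. Payload 7 kg.
Tool frame: the origin (TCP) lies midway between the tips of the shut fingers; the grasp point (between the pads) lies 19 mm behind it; z points along the fingers, y is the line along which they close (so a half turn about z gives the same grasp; the last joint's range is limited). The gripper opens to 88 mm and grips with 3 to 60 N. Pads are 19 mm wide; open, the fingers measure 130 mm over their backs; the gripper's body (78 mm by 193 mm) begins 47 mm behind the grasp point.
Start: joints at [-57.233, 20.546, 0.682, 0, -70.136, -16.507], TCP at [0.189, -0.648, 0.227] pointing down, gripper open.
Joint ranges: [-176.03, 176.03], [-82.01, 121.73], [-58.28, 71.71], [-173.87, 95.51], [-174.79, -0.11], [-173.66, 173.66]. Speed limits (degrees/s): [136.94, 136.94, 172.46, 180, 180, 180].

INTERFACE

Orientations are given as [roll, pitch, yaw] about the fixed x, y, z axes, in that order (R = Rz(yaw) Ry(pitch) Rx(roll)).
In Python, from plant import * gives the robot as it stands.
- The arm moves only by the tool move_arm, never from a script. Its argument "motion" is a list of rows, each an object with "dp": the shift along the tool's x, y, z normalised to -1 to 1, where 1 is 0.4 m, a list of three; "turn": the turn, a rotation vector about the tool's x, y, z normalised to -1 to 1, where 1 is 180 degrees, a list of three; "fingers": the closure, from -1 (fully open) to 1 (shut). A call has 1 to 8 rows; each row is the pose to reach, as a shift and turn from the pose commanded when the call began, along the tool's axes at that moment, turning the shorter way round; what a row does not reach only later rows make up. A row lasts 1/8 s, in which the tool goes at most 62.5 mm and 10.7 degrees, less where a joint would pass 70% of its speed; a pose out of reach is approached as far as the arm can. A call with a number of a shift or a turn outside -1 to 1 is refused whole. A call with a gripper value outside its range is refused whole. The fingers move at their own pace and stop on an object; "force" is the grip in N (left out, the last holds). Time passes only in rows, so rows that repeat a pose let the fingers close. It gives the time, the measured TCP pose, the force, the opening and the grip force at its end, in the units of the state.
- state(): the state, without advancing time (a new reading comes with each control period).
- get_image(name): name is "scene" or "top" or "wrist"; returns the picture (384x512x3 uint8, blue, green, red); there is no depth.
- camera_model(name): a dict with "camera_matrix" (3x3 intrinsics, pixels), "k1" (the pictures are not rectified: a ray, as slopes to the right and down, at radius r is drawn at 1 + k1 r^2 times it, then the intrinsics apply), "R" (3x3) and "t" (3): a world point X has camera coordinates R X + t; the wrist camera has in their place "T_tool_cam" (4x4, takes a point from camera to tool coordinates, whose origin is the TCP and whose axes are the flange's). Camera axes: x right, y down, z forward; pixel columns grow to the right and rows downward; lengths in m; the calibration is good to about 2 mm. A picture is of the moment at which its call begins: read the wrist's pose just before it. camera_model takes no time and is no camera call.
- hand_in(): hands the job in; it is judged then, once.
Trained networks look in the newest picture that a camera, given by its name, has taken for a name from the list of things; names that differ only in an ending like _2 or _b are one class to them, and where a whole thing is asked for, a point or a joint stands for the part that bears it (a point fixed in the world has none). Each returns a list of dicts, best first, with "confidence" (0 to 1); they miss things now and then, are a little off and sometimes report something else, mostly with a low value. They report only what shows in the picture. A call takes as long as a camera call. They do not tell look-alikes from the thing itself.
- regions_of(camera, query): "region" (384x512 bool, what is visible of it) and "xy" ([column, row] in pixels, amid what is visible of it).
- place_of(camera, query): "xy" ([column, row] in pixels: a listed point, or the origin of a listed thing).
The state is a dict: "t": time; "qpos": joint angles; "qvel": joint speeds; "joint_torque": joint torques, N m; "tool_pos": TCP position; "ee_rot": TCP orientation; "contact_force": force on the tool from outside, world axes, zero at the start; "ft_torque": the same for the moment, N m; "grip_width": opening from 0.0 (shut) to 1.0 (fully open); "grasp_force": force on a finger pad.
Only numpy, scipy, OpenCV 4.12 (cv2) and the standard library are available. Lean on these libraries where they do the work, as an engineer would, in place of code of your own. Each camera call takes 0.05 s, during which the arm holds its last target. There are 200 camera calls.

TASK

The enamel bowl has been left over the drain of the draining board: push it aside until no part of it overhangs the round drain recess, leaving it upright and flat on the board. Then nudge the loose perforated steel drain cover across the board and over the recess edge until it drops in and lies flat. Use only the fingertips or the outside of the fingers: do not lift or carry the bowl or the cover, leave the jar lid, tumbler and egg cup on the board where they stand, and let go at the end.

Things in the scene. Friction and masses are not known exactly. Their poses are not given: they have to be found in the camera images.
- board: grey plastic draining board, fixed, 332 x 492 mm outside. Origin: centre of its underside, on the counter. x: across the board, away from the robot at yaw 0; y: its long side, to the left; z up. The flat deck, 18 mm above the origin, spans 320 mm (x) by 480 mm (y); a 6 mm wide rim round it rises 4 mm above the deck. Its place and yaw differ from run to run
- drain (a point): centre of the mouth of the round drain recess, at deck level (18 mm above the counter): 68 mm across, flat bottomed, 10 mm deep, with a dark spot 44 mm across in its floor; 30 mm from the board's origin towards its -x side
- strainer: the drain cover: flat steel disc 62 mm across, 9 mm thick, about 0.12 kg, small dark holes in its top, loose on the deck left or right of the drain. Origin: centre of its underside; z is its axis. On the deck the origin is 18 mm above the counter, in the recess 8 mm. The deck carries it until its centre is about 14 mm from the drain's; then it tips in, and falls flat within 3 mm of it
- bowl: white enamel bowl, open, 116 mm across the rim, 42 mm high, 84 mm across its flat foot, wall 4 mm, about 0.22 kg, standing on the deck over the drain. Origin: centre of its underside; z is its axis. Pushed from the side it slides. Clear of the recess when its centre is over 92 mm from the drain's. Beyond the drain (board +x) there is free room for it
- jar_lid: bystander: plain unperforated metal jar lid, 84 mm across, 14 mm high, on the deck on the other side of the drain from the cover. Origin: centre of its underside
- tumbler: bystander: clear glass tumbler, 66 mm across, 90 mm high, in a far corner of the deck. Origin: centre of its underside
- egg_cup: bystander: white egg cup, 50 mm across, 60 mm high, in the other far corner of the deck. Origin: centre of its underside
Things that resemble listed ones, but are neither listed nor needed, are in the scene too. Of the things like the bowl, leave any that is turquoise; of the rest the larger one is meant.

How it is judged (in metres and radians):
On the way, in this order (a step that is already met when the one before it is completed fails the run):
1. the bowl is pushed clear of the drain (horizontal distance between bowl and drain above 0.092 m and z of bowl in the frame of board between 0.015 and 0.021 m and angle between bowl's own z axis and vertical below 0.06 rad), for 0.2 s.
2. the drain cover lies flat in the recess (horizontal distance between strainer and drain below 0.006 m and z of strainer in the frame of board below 0.0105 m and angle between the z axis of strainer and the z axis of board, either way round below 0.06 rad), for 0.2 s.
At the end, for the whole second after the job is handed in: the drain cover lies in the recess (centre within 6 mm of the drain's, underside at most 10.5 mm above the board's underside, level within 0.06 rad); the bowl stands flat on the deck (within 3 mm and 0.06 rad) with its centre more than 92 mm from the drain's; both are at rest (all of step 1 and all of step 2 and linear speed of each of strainer, bowl below 0.01 m/s); the robot touches nothing.
It fails at once if the drain cover is lifted more than 8 mm off the deck (z of strainer in the frame of board above 0.026 m).
It fails at once if the bowl is lifted more than 10 mm off the deck (z of bowl in the frame of board above 0.028 m).
It fails at once if the bowl is tipped more than 0.4 rad (angle between bowl's own z axis and vertical above 0.4 rad).
It fails at once if the jar lid, the tumbler or the egg cup is shifted by more than 20 mm (distance of any of jar_lid, tumbler, egg_cup from where it was at the start of the episode above 0.02 m).
It also fails if it takes over 51 s, if anything falls off the work surface, if the arm or the gripper's body presses on something with over 40 N, if the wrist force passes 120 N, or if a joint passes its speed limit or range.

## Working session

There is one attempt and no reset: what is moved stays moved. The work goes in short steps, Python scripts to look and compute and a tool call to move; the robot and the scene stay as the last step left them, time stands still between calls to the robot, and variables do not carry over. Pictures are saved under pics/ and viewed, at most 10 in all, crops included, and the job is handed in when it is done.

Besides the shell and the picture viewer there is one more tool, called after "Emit:" as name(argument=value, ...), one argument or row to a line, values as JSON. move_arm: Moves the arm, as the interface text tells. Its arguments: {"type":"object","properties":{"motion":{"type":"array"},"force":{"type":"number"}},"required":["motion"]}

```bash
mkdir -p pics
cat > h.py <<'E'
from plant import *
import numpy as np, cv2
from scipy.spatial.transform import Rotation as Rt
def cam(name):
    m=camera_model(name); K=np.array(m["camera_matrix"]); 
    if "R" in m: R=np.array(m["R"]);t=np.array(m["t"])
    else:
        s=state(); T=np.eye(4);T[:3,:3]=Rt.from_euler('xyz',s["ee_rot"],degrees=True).as_matrix();T[:3,3]=s["tool_pos"]
        W=np.linalg.inv(T@np.array(m["T_tool_cam"])); R=W[:3,:3];t=W[:3,3]
    return K,m["k1"],R,t
def ray(c,xy,z):
    K,k1,R,t=c
    p=cv2.undistortPoints(np.array([[xy]],float),K,np.array([k1,0,0,0,0.]))[0,0]
    d=R.T@np.array([p[0],p[1],1]);o=-R.T@t
    return o+d*(z-o[2])/d[2]
E
python3 - <<'E'
from h import *
print(state())
for n in ("top","scene"):
    im=get_image(n); cv2.imwrite(f"pics/{n}0.png",im)
    c=cam(n)
    print(n,-c[2].T@c[3])
    for q,z in (("board",0),("drain",.018),("strainer",.018),("bowl",.018),("jar_lid",.018),("tumbler",.018),("egg_cup",.018)):
        for r in place_of(n,q)[:4]: print(q,round(r["confidence"],2),np.round(r["xy"]),ray(c,r["xy"],z).round(3))
E
```

```text
{'t': 0.0, 'qpos': array([-5.72338961e+01,  2.05911844e+01,  6.32959160e-01, -1.88686523e-02,
       -7.01361931e+01, -1.65064787e+01]), 'qvel': array([-0.04463261,  0.03502815,  0.00533258,  0.05280009, -0.0610128 ,
        0.10083189]), 'joint_torque': array([-1.33384838e-04, -5.82720816e+01,  2.93060714e+01,  6.99717432e+00,
        6.96364456e-03, -1.15057460e-04]), 'tool_pos': array([ 0.18881402, -0.64753718,  0.22562327]), 'ee_rot': array([ 1.79904433e+02, -9.82224324e-03, -1.63746793e+02]), 'contact_force': array([ 0.49765301,  0.18844315, -0.35777972]), 'ft_torque': array([-0.00872833,  0.03753437, -0.0247705 ]), 'grasp_force': 0.0, 'grip_width': 0.9992605862880024}
top [ 0.42485904 -0.00424786  1.23466794]
board 0.59 [280. 168.] [ 0.58 -0.06  0.  ]
strainer 0.76 [227. 204.] [0.49  0.075 0.018]
strainer 0.55 [285. 175.] [ 0.56  -0.072  0.018]
bowl 0.96 [326. 278.] [ 0.304 -0.164  0.018]
bowl 0.96 [170. 291.] [0.281 0.22  0.018]
bowl 0.86 [286. 176.] [ 0.558 -0.074  0.018]
jar_lid 0.89 [340. 186.] [ 0.528 -0.206  0.018]
tumbler 0.75 [207. 134.] [0.668 0.122 0.018]
egg_cup 0.73 [344. 114.] [ 0.709 -0.224  0.018]
scene [ 1.06744983 -0.07724281  0.95897573]
board 0.82 [241. 244.] [ 0.579 -0.064  0.   ]
drain 0.61 [240. 233.] [ 0.558 -0.063  0.018]
strainer 0.83 [293. 207.] [0.497 0.084 0.018]
bowl 0.85 [196. 165.] [ 0.322 -0.165  0.018]
bowl 0.64 [234. 231.] [ 0.548 -0.078  0.018]
bowl 0.6 [325. 147.] [0.301 0.215 0.018]
tumbler 0.56 [324. 259.] [0.658 0.135 0.018]
egg_cup 0.78 [178. 294.] [ 0.699 -0.227  0.018]
```

```bash
python3 -c "
import cv2,numpy as np
a=cv2.imread('pics/top0.png')[70:330,130:400]; b=cv2.imread('pics/scene0.png')[100:330,100:380]
a=cv2.resize(a,(400,385));b=cv2.resize(b,(400,385))
cv2.imwrite('pics/v1.png',np.hstack([a,b]))"
```

```text
(no output)
```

View pics/v1.png

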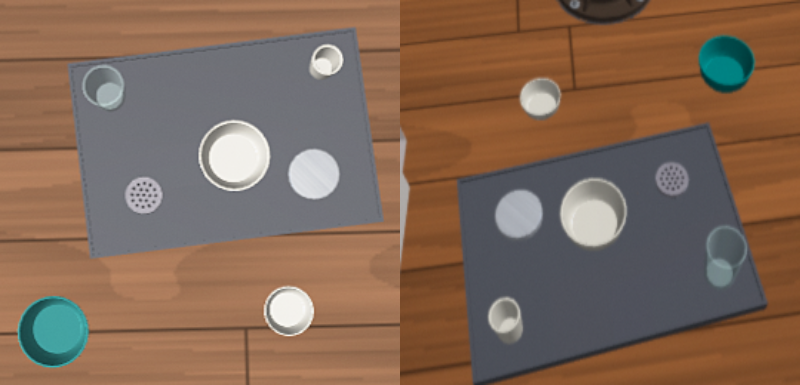

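The top view shows the big white bowl on the board near top pixel (286,176), with the perforated cover to its left at (227,202) and the plain lid to its right at (341,187). The glass and egg cup are in the far corners. The turquoise bowl and the small white bowl are off the board. Next I'll fit the board and refine the positions.

```bash
cat >> h.py <<'E'
def board(n):
    get_image(n); c=cam(n); r=regions_of(n,"board")[0]["region"].astype(np.uint8)
    k=np.ones((3,3)); r=cv2.morphologyEx(r,cv2.MORPH_OPEN,k)
    ys,xs=np.nonzero(r); P=np.array([ray(c,(x,y),.022)[:2] for x,y in zip(xs,ys)],np.float32)
    return cv2.minAreaRect(cv2.convexHull(P))
def circ(n,q,z):
    c=cam(n); out=[]
    for r in regions_of(n,q):
        g=r["region"].astype(np.uint8); ys,xs=np.nonzero(g)
        if len(xs)<20: continue
        P=np.array([ray(c,(x,y),z)[:2] for x,y in zip(xs,ys)],np.float32)
        (a,b),rr=cv2.minEnclosingCircle(P); out.append((round(r["confidence"],2),round(a,4),round(b,4),round(rr,4),P.mean(0).round(4)))
    return out
E
python3 - <<'E'
from h import *
for n in ("top","scene"):
    print(n,board(n))
    for q,z in (("strainer",.027),("bowl",.06),("jar_lid",.032),("tumbler",.108),("egg_cup",.078)): print(q,circ(n,q,z))
E
```

```text
top ((0.5835577249526978, -0.06127411127090454), (0.3378887176513672, 0.4987800121307373), 5.70414400100708)
strainer [(0.91, 0.4959, 0.0758, 0.0306, array([0.4957, 0.0757], dtype=float32)), (0.37, 0.559, -0.0755, 0.0595, array([ 0.559 , -0.0759], dtype=float32))]
bowl [(0.91, 0.5573, -0.0746, 0.0581, array([ 0.5566, -0.0746], dtype=float32)), (0.87, 0.3032, -0.1561, 0.0393, array([ 0.3029, -0.1566], dtype=float32)), (0.72, 0.2805, 0.2225, 0.0561, array([0.2801, 0.2227], dtype=float32))]
jar_lid [(0.7, 0.5236, -0.2095, 0.0426, array([ 0.5236, -0.2095], dtype=float32))]
tumbler [(0.89, 0.6609, 0.1258, 0.0384, array([0.6606, 0.129 ], dtype=float32))]
egg_cup [(0.93, 0.6988, -0.2272, 0.03, array([ 0.7003, -0.2268], dtype=float32))]
scene ((0.5894997715950012, -0.0594961941242218), (0.3403052091598511, 0.4928733706474304), 5.854059219360352)
strainer [(0.69, 0.5006, 0.0751, 0.0324, array([0.5015, 0.0757], dtype=float32)), (0.41, 0.5424, -0.0742, 0.0645, array([ 0.5437, -0.0744], dtype=float32))]
bowl [(0.88, 0.5625, -0.0746, 0.0613, array([ 0.5629, -0.0749], dtype=float32)), (0.74, 0.3036, 0.2151, 0.0676, array([0.3039, 0.2167], dtype=float32)), (0.57, 0.3337, -0.1545, 0.0429, array([ 0.3342, -0.1561], dtype=float32))]
jar_lid [(0.98, 0.5299, -0.2059, 0.0438, array([ 0.5314, -0.2075], dtype=float32))]
tumbler [(0.67, 0.6826, 0.123, 0.0481, array([0.6818, 0.1239], dtype=float32))]
egg_cup [(0.83, 0.7164, -0.224, 0.034, array([ 0.7159, -0.2249], dtype=float32)), (0.27, 0.5723, -0.0757, 0.0595, array([ 0.5728, -0.075 ], dtype=float32))]
```

```bash
cat >> h.py <<'E'
def to(p,yaw,s=None,frm=None):
    if frm is None:
        s=state(); frm=(s["tool_pos"],s["ee_rot"])
    R0=Rt.from_euler('xyz',frm[1],degrees=True); R1=Rt.from_euler('xyz',[180,0,yaw],degrees=True)
    print("dp",(R0.inv().apply(np.array(p)-frm[0])/.4).round(4),"turn",((R0.inv()*R1).as_rotvec()/np.pi).round(4))
E
python3 - <<'E'
from h import *
to((.33,-.34,.2),-170); to((.47,-.0835,.2),-174.2,frm=((.33,-.34,.2),(180,0,-170)))
print(camera_model("wrist")["T_tool_cam"])
E
```

```text
dp [-0.5542  0.6404  0.0664] turn [ 0.     -0.      0.0348]
dp [-0.456   0.5707  0.    ] turn [-0.     -0.      0.0233]
[[ 3.33847389e-04 -9.66670184e-01 -2.56024693e-01  6.89158440e-02]
 [ 9.99999772e-01  1.72376604e-04  6.53124463e-04 -1.06937397e-03]
 [-5.87223278e-04 -2.56024852e-01  9.66670021e-01 -1.57417497e-01]
 [ 0.00000000e+00  0.00000000e+00  0.00000000e+00  1.00000000e+00]]
```

Emit:
move_arm(
  motion=[
    {"dp": [-0.55, 0.64, 0.066], "turn": [0, 0, 0.035], "fingers": -0.36},
    {"dp": [-0.55, 0.64, 0.066], "turn": [0, 0, 0.035], "fingers": -0.36},
    {"dp": [-0.55, 0.64, 0.066], "turn": [0, 0, 0.035], "fingers": -0.36},
    {"dp": [-0.55, 0.64, 0.066], "turn": [0, 0, 0.035], "fingers": -0.36},
    {"dp": [-0.55, 0.64, 0.066], "turn": [0, 0, 0.035], "fingers": -0.36},
    {"dp": [-0.55, 0.64, 0.066], "turn": [0, 0, 0.035], "fingers": -0.36},
    {"dp": [-0.55, 0.64, 0.066], "turn": [0, 0, 0.035], "fingers": -0.36},
  ],
)

```text
t: 2.38
tool_pos: [0.3293, -0.3392, 0.2006]
ee_rot: [-180.0, 0.1, -169.9]
contact_force: [0.3, -0.3, 1.0]
grip_width: 0.68
grasp_force: 0.0
```

Emit:
move_arm(
  motion=[
    {"dp": [-0.456, 0.57, 0], "turn": [0, 0, 0.023], "fingers": -0.36},
    {"dp": [-0.456, 0.57, 0], "turn": [0, 0, 0.023], "fingers": -0.36},
    {"dp": [-0.456, 0.57, 0], "turn": [0, 0, 0.023], "fingers": -0.36},
    {"dp": [-0.456, 0.57, 0], "turn": [0, 0, 0.023], "fingers": -0.36},
    {"dp": [-0.456, 0.57, 0], "turn": [0, 0, 0.023], "fingers": -0.36},
    {"dp": [-0.456, 0.57, 0], "turn": [0, 0, 0.023], "fingers": -0.36},
    {"dp": [-0.456, 0.57, 0], "turn": [0, 0, 0.023], "fingers": -0.36},
  ],
)

```text
t: 3.25
tool_pos: [0.4686, -0.085, 0.2]
ee_rot: [-180.0, -0.0, -174.2]
contact_force: [-0.8, 0.4, 0.3]
grip_width: 0.679
grasp_force: 0.0
```

Run:
```python
from h import *
s=state();print(s["t"],s["tool_pos"],s["ee_rot"],s["grip_width"])
im=get_image("wrist"); cv2.imwrite("pics/w1.png",im)
print(circ("wrist","bowl",.06),circ("wrist","strainer",.027))
to((.47,-.0835,.04),-174.2)
```

```text
3.25 [ 0.46860671 -0.08504522  0.19999154] [-1.79993693e+02 -3.36234502e-02 -1.74184404e+02] 0.6789259438226612
[(0.7, 0.5547, -0.0779, 0.059, array([ 0.5503, -0.0784], dtype=float32)), (0.61, 0.3122, -0.1547, 0.0362, array([ 0.3249, -0.1533], dtype=float32))] [(0.91, 0.4946, 0.0699, 0.0307, array([0.4842, 0.0683], dtype=float32))]
dp [-0.0047  0.0048  0.4005] turn [-0.     -0.     -0.0004]
```

View pics/w1.png

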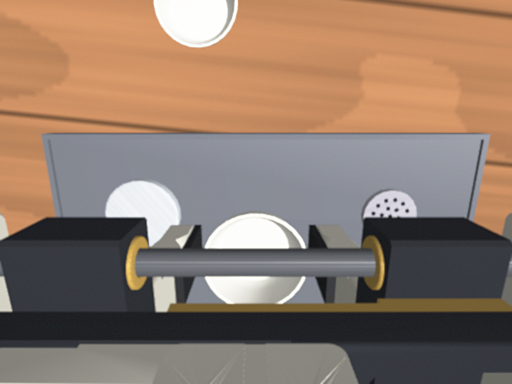

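The board's near edge is level in the wrist view (row 133), so the yaw is right. The bowl is centred between the fingers at about (255,260). Lower the fingers and push.

Emit:
move_arm(
  motion=[
    {"dp": [0, 0, 0.15], "turn": [0, 0, 0], "fingers": -0.36},
    {"dp": [0, 0, 0.3], "turn": [0, 0, 0], "fingers": -0.36},
    {"dp": [0, 0, 0.4], "turn": [0, 0, 0], "fingers": -0.36},
    {"dp": [0, 0, 0.4], "turn": [0, 0, 0], "fingers": -0.36},
    {"dp": [-0.04, 0, 0.4], "turn": [0, 0, 0], "fingers": -0.36},
    {"dp": [-0.07, 0, 0.4], "turn": [0, 0, 0], "fingers": -0.36},
    {"dp": [-0.1, 0, 0.4], "turn": [0, 0, 0], "fingers": -0.36},
    {"dp": [-0.13, 0, 0.4], "turn": [0, 0, 0], "fingers": -0.36},
  ],
)

```text
t: 4.4
tool_pos: [0.5211, -0.0792, 0.0407]
ee_rot: [180.0, 0.0, -174.2]
contact_force: [-3.3, -0.4, 2.9]
grip_width: 0.679
grasp_force: 1.7
```

Emit:
move_arm(
  motion=[
    {"dp": [-0.03, 0, 0], "turn": [0, 0, 0], "fingers": -0.36},
    {"dp": [-0.06, 0, 0], "turn": [0, 0, 0], "fingers": -0.36},
    {"dp": [-0.09, 0, 0], "turn": [0, 0, 0], "fingers": -0.36},
    {"dp": [-0.12, 0, 0], "turn": [0, 0, 0], "fingers": -0.36},
    {"dp": [-0.15, 0, 0], "turn": [0, 0, 0], "fingers": -0.36},
    {"dp": [-0.18, 0, 0], "turn": [0, 0, 0], "fingers": -0.36},
    {"dp": [-0.21, 0, 0], "turn": [0, 0, 0], "fingers": -0.36},
    {"dp": [-0.21, 0, 0], "turn": [0, 0, 0], "fingers": -0.36},
  ],
)

```text
t: 5.4
tool_pos: [0.6055, -0.0705, 0.04]
ee_rot: [180.0, 0.1, -174.2]
contact_force: [-0.4, 0.8, 0.3]
grip_width: 0.684
grasp_force: 0.0
```

Run:
```python
from h import *
im=get_image("top"); cv2.imwrite("pics/t2.png",cv2.resize(im[60:260,150:400],(750,600)))
c=cam("top")
print(circ("top","bowl",.06))
for n in ("top",):
  for r in place_of(n,"drain"): print(r, ray(c,r["xy"],.018))
```

```text
[(0.79, 0.3039, -0.157, 0.0407, array([ 0.3038, -0.1571], dtype=float32)), (0.69, 0.2801, 0.2619, 0.0354, array([0.2799, 0.2663], dtype=float32))]
{'xy': [281.8, 177.4], 'confidence': 0.89} [ 0.55375865 -0.06320997  0.018     ]
```

View pics/t2.png

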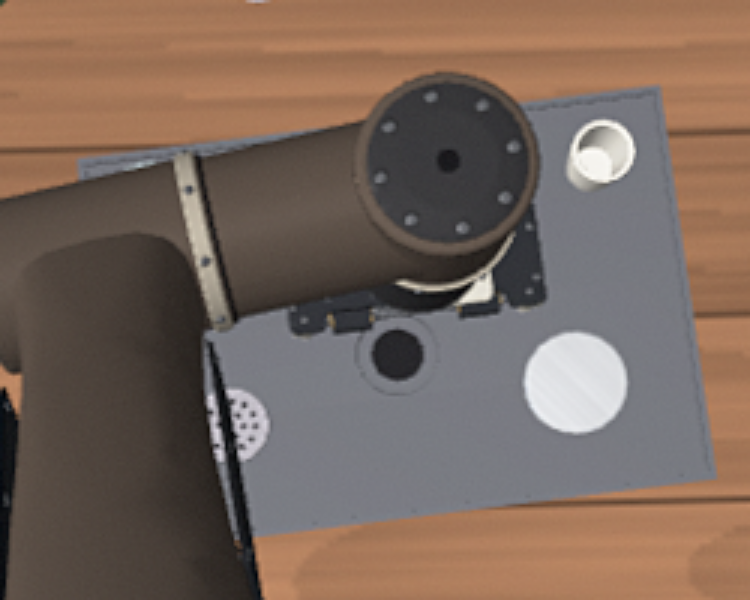

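The bowl is off the drain, and the whole recess ring is now visible at crop (397,355). The cover is at about (235,425). Retreat and go behind the cover.

Emit:
move_arm(
  motion=[
    {"dp": [0.06, 0, 0], "turn": [0, 0, 0], "fingers": -0.36},
    {"dp": [0.12, 0, -0.1], "turn": [0, 0, 0], "fingers": -0.1},
    {"dp": [0.12, 0, -0.25], "turn": [0, 0, 0], "fingers": 0.1},
    {"dp": [0.12, 0, -0.4], "turn": [0, 0, 0], "fingers": 0.1},
    {"dp": [0.12, 0, -0.4], "turn": [0, 0, 0], "fingers": 0.1},
  ],
)

```text
t: 6.18
tool_pos: [0.5591, -0.0754, 0.2061]
ee_rot: [-180.0, 0.6, -174.1]
contact_force: [0.1, -0.2, -0.3]
grip_width: 0.449
grasp_force: 0.0
```

Run:
```python
from h import *
s=state();print(s["t"],s["tool_pos"],s["ee_rot"],s["qpos"].round(1))
to((.475,.129,.2),-67.3)
```

```text
6.175 [ 0.55907379 -0.07542234  0.2060832 ] [-179.99566813    0.61399773 -174.13860353] [ 12.2  10.6 -15.8   0.1 -63.  -96.4]
dp [0.157  0.5298 0.0135] turn [-0.0032  0.0023 -0.5935]
```

Emit:
move_arm(
  motion=[
    {"dp": [0.157, 0.53, 0.015], "turn": [0, 0, -0.594], "fingers": 0.1},
    {"dp": [0.157, 0.53, 0.015], "turn": [0, 0, -0.594], "fingers": 0.1},
    {"dp": [0.157, 0.53, 0.015], "turn": [0, 0, -0.594], "fingers": 0.1},
    {"dp": [0.157, 0.53, 0.015], "turn": [0, 0, -0.594], "fingers": 0.1},
    {"dp": [0.157, 0.53, 0.015], "turn": [0, 0, -0.594], "fingers": 0.1},
    {"dp": [0.157, 0.53, 0.015], "turn": [0, 0, -0.594], "fingers": 0.1},
    {"dp": [0.157, 0.53, 0.015], "turn": [0, 0, -0.594], "fingers": 0.1},
    {"dp": [0.157, 0.53, 0.015], "turn": [0, 0, -0.594], "fingers": 0.1},
  ],
)

```text
t: 7.18
tool_pos: [0.4717, 0.1288, 0.1936]
ee_rot: [180.0, -0.0, -87.9]
contact_force: [0.2, -0.4, 0.6]
grip_width: 0.451
grasp_force: 0.0
```

Run:
```python
from h import *
s=state();print(s["t"],s["tool_pos"],s["ee_rot"],s["qpos"].round(1))
to((.475,.129,.2),-67.3)
```

```text
7.175 [0.47171656 0.12883109 0.19357934] [ 1.79967438e+02 -1.76487081e-03 -8.78751788e+01] [ 38.4   4.4 -24.9  -0.  -60.7 -36.2]
dp [-0.0001 -0.0082 -0.0161] turn [ 0.0002  0.     -0.1143]
```

Emit:
move_arm(
  motion=[
    {"dp": [0, -0.008, -0.016], "turn": [0, 0, -0.114], "fingers": 0.1},
    {"dp": [0, -0.008, -0.016], "turn": [0, 0, -0.114], "fingers": 0.1},
    {"dp": [0, -0.008, -0.016], "turn": [0, 0, -0.114], "fingers": 0.1},
    {"dp": [0, -0.008, -0.016], "turn": [0, 0, -0.114], "fingers": 0.1},
  ],
)

```text
t: 7.68
tool_pos: [0.4752, 0.1289, 0.2002]
ee_rot: [180.0, 0.0, -67.9]
contact_force: [-0.3, 0.0, -0.3]
grip_width: 0.452
grasp_force: 0.0
```

Run:
```python
from h import *
s=state();print(s["t"],s["tool_pos"],s["ee_rot"],s["grip_width"])
im=get_image("wrist"); cv2.imwrite("pics/w3.png",im)
c=cam("wrist")
print(circ("wrist","strainer",.027))
for q in ("strainer","drain"):
  for r in place_of("wrist",q): print(q,r, ray(c,r["xy"],.018))
get_image("top"); print(circ("top","bowl",.06),circ("top","strainer",.027)); print([ray(cam("top"),r["xy"],.018) for r in place_of("top","drain")])
```

```text
7.675 [0.47516449 0.12890592 0.20020865] [ 1.79974712e+02  2.60615703e-03 -6.79356384e+01] 0.45152731847086214
[(0.79, 0.4978, 0.0742, 0.0308, array([0.498 , 0.0738], dtype=float32))]
strainer {'xy': [256.5, 122.7], 'confidence': 0.58} [0.49581528 0.072146   0.018     ]
[(0.7, 0.6632, -0.0644, 0.0587, array([ 0.6631, -0.0643], dtype=float32)), (0.66, 0.3037, -0.1565, 0.0387, array([ 0.3037, -0.1568], dtype=float32)), (0.63, 0.2803, 0.2229, 0.0576, array([0.2801, 0.2231], dtype=float32))] [(0.63, 0.5836, -0.0603, 0.2938, array([ 0.5803, -0.0797], dtype=float32)), (0.59, 0.4964, 0.0767, 0.0312, array([0.4962, 0.0761], dtype=float32))]
[array([ 0.5519612 , -0.07486676,  0.018     ])]
```

View pics/w3.png

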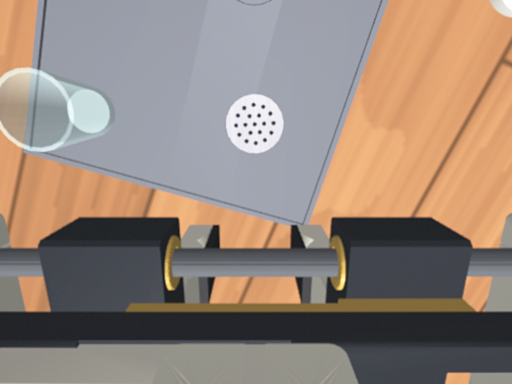

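The cover (255,123) and the recess edge (254,0) are straight ahead of the fingers on one column. Lower the fingers and push.

Emit:
move_arm(
  motion=[
    {"dp": [0, 0, 0.15], "turn": [0, 0, 0], "fingers": 0.1},
    {"dp": [0, 0, 0.3], "turn": [0, 0, 0], "fingers": 0.1},
    {"dp": [0, 0, 0.4], "turn": [0, 0, 0], "fingers": 0.1},
    {"dp": [0, 0, 0.43], "turn": [0, 0, 0], "fingers": 0.1},
    {"dp": [0, 0, 0.445], "turn": [0, 0, 0], "fingers": 0.1},
    {"dp": [0, 0, 0.445], "turn": [0, 0, 0], "fingers": 0.1},
  ],
)

```text
t: 8.82
tool_pos: [0.4763, 0.1296, 0.0236]
ee_rot: [-179.9, 0.0, -67.7]
contact_force: [0.8, 1.0, 0.5]
grip_width: 0.449
grasp_force: 0.0
```

Run:
```python
from h import *
s=state();print(s["tool_pos"],s["ee_rot"],s["contact_force"])
u=np.array([.5545-.497,-.063-.0755]);u/=np.linalg.norm(u);print(np.degrees(np.arctan2(u[1],u[0])))
for d in (.165,.150+.033): pass
p=np.array([.5545,-.063])-.046*u
to((p[0],p[1],.0215),-67.5)
```

```text
[0.47627324 0.12958543 0.02355495] [-1.79904404e+02  1.68148958e-02 -6.77078148e+01] [0.78130509 1.00813664 0.48121361]
-67.45360997899921
dp [0.4047 0.0022 0.005 ] turn [-0.0005  0.0001 -0.0012]
```

Emit:
move_arm(
  motion=[
    {"dp": [0.02, 0, 0.003], "turn": [0, 0, 0], "fingers": 0.1},
    {"dp": [0.05, 0, 0.003], "turn": [0, 0, 0], "fingers": 0.1},
    {"dp": [0.08, 0, 0.003], "turn": [0, 0, 0], "fingers": 0.1},
    {"dp": [0.11, 0, 0.003], "turn": [0, 0, 0], "fingers": 0.1},
    {"dp": [0.14, 0, 0.003], "turn": [0, 0, 0], "fingers": 0.1},
    {"dp": [0.17, 0, 0.003], "turn": [0, 0, 0], "fingers": 0.1},
    {"dp": [0.2, 0, 0.003], "turn": [0, 0, 0], "fingers": 0.1},
    {"dp": [0.2, 0, 0.003], "turn": [0, 0, 0], "fingers": 0.1},
  ],
)

```text
t: 9.82
tool_pos: [0.5059, 0.054, 0.0211]
ee_rot: [180.0, -0.0, -67.8]
contact_force: [-0.1, 0.3, -0.5]
grip_width: 0.452
grasp_force: 0.0
```

Run:
```python
from h import *
s=state();print(s["t"],s["tool_pos"],s["ee_rot"],s["contact_force"])
im=get_image("wrist"); cv2.imwrite("pics/w4.png",im)
c=cam("wrist"); print(circ("wrist","strainer",.027))
for r in place_of("wrist","drain"): print(r, ray(c,r["xy"],.018))
```

```text
9.825 [0.50586168 0.05403976 0.02113981] [ 1.79966629e+02 -6.19604465e-03 -6.77947427e+01] [-0.0849576   0.28420616 -0.45278938]
[(0.6, 0.5192, 0.0219, 0.0309, array([0.5197, 0.0206], dtype=float32))]
```

View pics/w4.png

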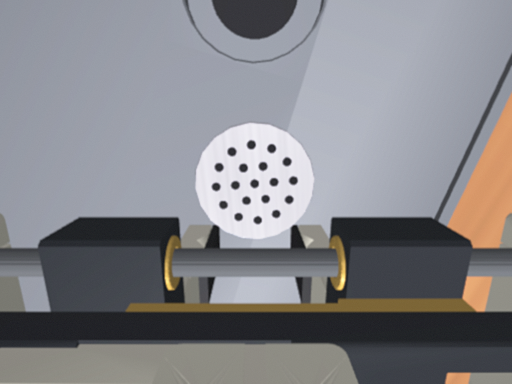

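The cover (255,181) and the recess (255,0) are aligned on the push line, so keep going and slow down near the edge.

Emit:
move_arm(
  motion=[
    {"dp": [0.03, 0, 0], "turn": [0, 0, 0], "fingers": 0.1},
    {"dp": [0.06, 0, 0], "turn": [0, 0, 0], "fingers": 0.1},
    {"dp": [0.09, 0, 0], "turn": [0, 0, 0], "fingers": 0.1},
    {"dp": [0.115, 0, 0], "turn": [0, 0, 0], "fingers": 0.1},
    {"dp": [0.135, 0, 0], "turn": [0, 0, 0], "fingers": 0.1},
    {"dp": [0.15, 0, 0], "turn": [0, 0, 0], "fingers": 0.1},
    {"dp": [0.165, 0, 0], "turn": [0, 0, 0], "fingers": 0.1},
    {"dp": [0.175, 0, 0], "turn": [0, 0, 0], "fingers": 0.1},
  ],
)

```text
t: 10.98
tool_pos: [0.5325, -0.01, 0.0214]
ee_rot: [-180.0, -0.0, -67.7]
contact_force: [-0.5, 0.8, 0.6]
grip_width: 0.45
grasp_force: 0.4
```

Emit:
move_arm(
  motion=[
    {"dp": [0.008, 0, 0], "turn": [0, 0, 0], "fingers": 0.1},
    {"dp": [0.016, 0, 0], "turn": [0, 0, 0], "fingers": 0.1},
    {"dp": [0.024, 0, 0], "turn": [0, 0, 0], "fingers": 0.1},
    {"dp": [0.03, 0, 0], "turn": [0, 0, 0], "fingers": 0.1},
    {"dp": [0.036, 0, 0], "turn": [0, 0, 0], "fingers": 0.1},
    {"dp": [0.036, 0, 0], "turn": [0, 0, 0], "fingers": 0.1},
  ],
)

```text
t: 11.72
tool_pos: [0.5379, -0.0232, 0.0214]
ee_rot: [-180.0, -0.0, -67.7]
contact_force: [-0.4, 0.1, 0.0]
grip_width: 0.451
grasp_force: 0.0
```

Run:
```python
from h import *
s=state();print(s["t"],s["tool_pos"],s["ee_rot"],s["contact_force"])
im=get_image("wrist"); cv2.imwrite("pics/w5.png",im)
print(circ("wrist","strainer",.027))
```

```text
11.725 [ 0.53790579 -0.02324455  0.02137152] [-1.79996498e+02 -4.91096076e-03 -6.77226554e+01] [-0.43835796  0.10831112  0.01773261]
[(0.91, 0.5512, -0.056, 0.0309, array([ 0.5515, -0.0569], dtype=float32))]
```

View pics/w5.png

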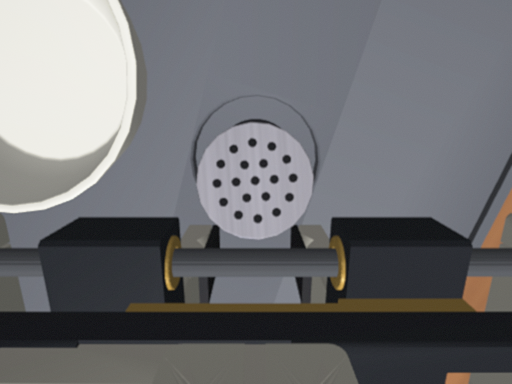

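The cover overlaps the recess but is still on the deck, with its centre at (255,181) and the ring at (256,157). A little further.

Emit:
move_arm(
  motion=[
    {"dp": [0.006, 0, 0], "turn": [0, 0, 0], "fingers": 0.1},
    {"dp": [0.012, 0, 0], "turn": [0, 0, 0], "fingers": 0.1},
    {"dp": [0.018, 0, 0], "turn": [0, 0, 0], "fingers": 0.1},
    {"dp": [0.022, 0, 0], "turn": [0, 0, 0], "fingers": 0.1},
    {"dp": [0.022, 0, 0], "turn": [0, 0, 0], "fingers": 0.1},
  ],
)

```text
t: 12.45
tool_pos: [0.5412, -0.0314, 0.0214]
ee_rot: [-180.0, -0.0, -67.7]
contact_force: [0.3, 0.7, 0.1]
grip_width: 0.448
grasp_force: 0.0
```

Run:
```python
from h import *
s=state();print(s["t"],s["tool_pos"],s["ee_rot"],s["contact_force"])
im=get_image("wrist"); cv2.imwrite("pics/w6.png",im)
print(circ("wrist","strainer",.027))
```

```text
12.45 [ 0.54120929 -0.03138171  0.02136667] [-1.79999922e+02 -2.22758025e-03 -6.77294840e+01] [0.32956741 0.74935812 0.07062172]
[(0.64, 0.5541, -0.0637, 0.0303, array([ 0.5545, -0.0646], dtype=float32))]
```

View pics/w6.png

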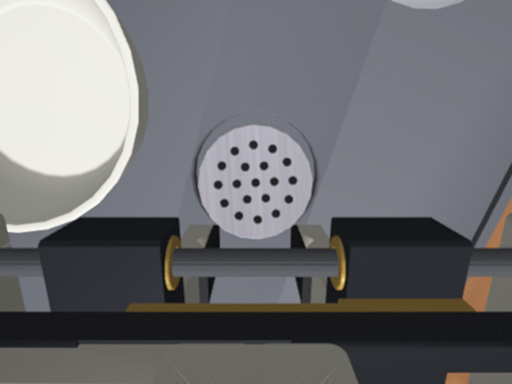

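The cover is nearly concentric with the recess: cover (255,182), ring about (255,172). I can't tell whether it has dropped. Nudging on is safe because the tips would pass over a seated cover.

Emit:
move_arm(
  motion=[
    {"dp": [0.005, 0, 0], "turn": [0, 0, 0], "fingers": 0.1},
    {"dp": [0.01, 0, 0], "turn": [0, 0, 0], "fingers": 0.1},
    {"dp": [0.015, 0, 0], "turn": [0, 0, 0], "fingers": 0.1},
    {"dp": [0.02, 0, 0], "turn": [0, 0, 0], "fingers": 0.1},
    {"dp": [0.02, 0, 0], "turn": [0, 0, 0], "fingers": 0.1},
  ],
)

```text
t: 13.18
tool_pos: [0.5442, -0.0388, 0.0213]
ee_rot: [180.0, 0.0, -67.7]
contact_force: [0.2, -0.5, -1.0]
grip_width: 0.449
grasp_force: 0.0
```

Run:
```python
from h import *
s=state();print(s["t"],s["tool_pos"],s["ee_rot"],s["contact_force"])
im=get_image("wrist"); cv2.imwrite("pics/w7.png",im)
print(circ("wrist","strainer",.027))
```

```text
13.175 [ 0.5442387  -0.03875808  0.02132898] [ 1.79998703e+02  4.82327305e-05 -6.77295842e+01] [ 0.23303432 -0.48977051 -0.98673438]
[(0.8, 0.5551, -0.0657, 0.029, array([ 0.5555, -0.0668], dtype=float32))]
```

View pics/w7.png

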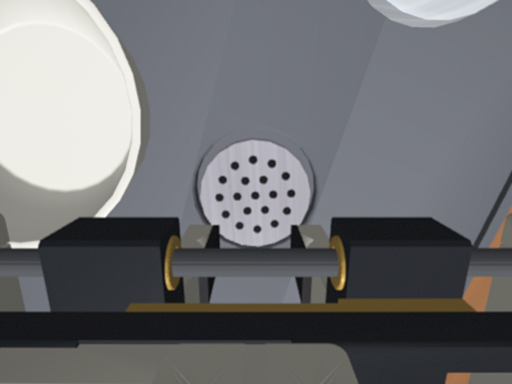

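The cover has now moved relative to the fingers and looks smaller (centre (256,192) inside the ring), so it has dropped. Lift straight up and check.

Emit:
move_arm(
  motion=[
    {"dp": [-0.01, 0, -0.05], "turn": [0, 0, 0], "fingers": 0.1},
    {"dp": [-0.03, 0, -0.2], "turn": [0, 0, 0], "fingers": 0.1},
    {"dp": [-0.1, 0, -0.35], "turn": [0, 0, 0], "fingers": 0.1},
    {"dp": [-0.2, 0, -0.4], "turn": [0, 0, 0], "fingers": 0.1},
    {"dp": [-0.2, 0, -0.4], "turn": [0, 0, 0], "fingers": 0.1},
    {"dp": [-0.2, 0, -0.4], "turn": [0, 0, 0], "fingers": 0.1},
  ],
)

```text
t: 14.02
tool_pos: [0.5135, 0.0354, 0.181]
ee_rot: [180.0, 0.0, -67.7]
contact_force: [-0.2, 0.1, 0.2]
grip_width: 0.45
grasp_force: 0.0
```

Run:
```python
from h import *
s=state();print(s["t"],s["tool_pos"],s["contact_force"])
a=get_image("wrist"); print(circ("wrist","strainer",.017),circ("wrist","bowl",.06))
b=get_image("top"); print(circ("top","strainer",.017),circ("top","bowl",.06))
cv2.imwrite("pics/v8.png",np.hstack([cv2.resize(a[0:220,110:400],(400,303)),cv2.resize(b[100:250,190:388],(400,303))]))
```

```text
14.025 [0.51348764 0.03542313 0.18103131] [-0.16611574  0.12712897  0.15074048]
[(0.91, 0.5532, -0.0628, 0.0308, array([ 0.5535, -0.0635], dtype=float32))] [(0.74, 0.6625, -0.0649, 0.057, array([ 0.6559, -0.0495], dtype=float32)), (0.7, 0.3422, -0.1372, 0.0305, array([ 0.3509, -0.1329], dtype=float32))]
[(0.91, 0.5533, -0.0607, 0.0327, array([ 0.5524, -0.0611], dtype=float32))] [(0.82, 0.2859, 0.211, 0.0539, array([0.2944, 0.1968], dtype=float32)), (0.74, 0.3034, -0.1578, 0.038, array([ 0.3034, -0.1575], dtype=float32)), (0.69, 0.663, -0.0645, 0.0585, array([ 0.6627, -0.0642], dtype=float32))]
```

View pics/v8.png

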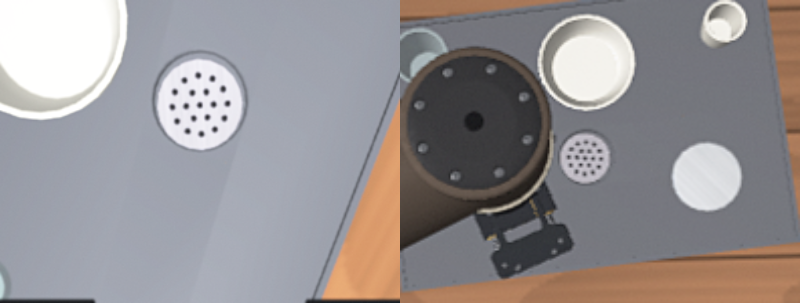

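The cover lies in the recess at (200,103) in the left half. The bowl stands clear at 109 mm, and the lid, egg cup and tumbler have not moved.

```bash
python3 -c "
from plant import *
print(hand_in())"
```

```text
the job is handed in; nothing more can be done
None
```

I pushed the bowl about 109 mm clear of the drain, the cover dropped into the recess and looks flat in the last pictures, the jar lid, tumbler and egg cup look unmoved, and I handed the job in with the gripper clear of everything; no verdict was returned.

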